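# Re-seat the crossed lid of a glaze jar

## Robot

A 6-joint arm with a two-finger parallel gripper is mounted at the origin on the work surface. World frame = base frame: x ahead of the robot, y to its left, z up, the work surface at z = 0. Lengths are in mm, angles in rad, forces in N, time in s.
With the tool pointing down it reaches from about 300 to 775 mm from the base axis. Payload 14.6 kg.
Tool frame: the origin (TCP) lies between the finger pads; the fingertips stand 8 mm ahead of it and the grasp point (between the pads) lies 11 mm behind it; y points along the fingers, x is the direction in which the jaws open and shut, and the axes are right-handed (so a half turn about y gives the same grasp; the last joint's range is limited). The gripper opens to 94 mm and grips with 3 to 60 N. Pads are 16 mm wide; open, the fingers measure 119 mm over their backs; the gripper's body (75 mm by 177 mm) begins 78 mm behind the grasp point.
Start: joints at [-1.187, 0.3, 1.521, -0, 1.321, -0.067], TCP at [239.619, -495.047, 213.446] pointing down, gripper open.
Joint ranges: [-3.03, 3.03], [-0.79, 2.21], [0.23, 2.52], [-1.04, 4.18], [0, 3.07], [-2.55, 2.55]. Speed limits (rad/s): [2.22, 2.22, 2.57, 3.14, 3.14, 3.14].

## Interface

Orientations are given as [roll, pitch, yaw] about the fixed x, y, z axes, in that order (R = Rz(yaw) Ry(pitch) Rx(roll)).
In Python, from cell import read_state, imaging, order gives the robot as it stands. The module is installed in compiled form; this text tells all that it offers.
- The arm moves only by the shell command python3 -m handwheel 'ROWS' [FORCE]. ROWS is JSON, a list that holds one entry, the list of rows, each a list of 7 numbers: the shift along the tool's x, y, z in mm, then the turn, a rotation vector about the tool's x, y, z in degrees, then the opening, from -1 (shut) to 1 (fully open), so that 0 is half open. A call has 1 to 5 rows; each row is the pose to reach, as a shift and turn from the pose measured when the call began, along the tool's axes at that moment; what a row does not reach only later rows make up. A row lasts 1/12 s, in which the tool goes at most 41.7 mm and 7.16 degrees, less where a joint would pass 70% of its speed; a pose out of reach is approached as far as the arm can. A call with a gripper value outside its range is refused whole. The fingers move at their own pace and stop on an object; FORCE is the grip in N (left out, the last holds). Time passes only in rows, so rows that repeat a pose let the fingers close. It gives the time, the measured TCP pose, the force and the opening at its end, in the units of the state.
- read_state(): the state, without advancing time (a new reading comes with each control period).
- imaging.camera(name): name is "side" or "top" or "wrist"; returns (picture, depth): 384x512x3 uint8, red, green, blue; 384x512 float32, mm along the optical axis (not along the pixel's ray), 0 where there is no reading.
- imaging.get_calibration(name): a dict with "mtx" (3x3 intrinsics, pixels), "world_from_camera" (4x4, takes a point from camera to world coordinates); the wrist camera has in their place "hand_eye" (4x4, takes a point from camera to tool coordinates, whose origin is the TCP and whose axes are the tool frame's). Camera axes: x right, y down, z forward; pixel columns grow to the right and rows downward; lengths in mm; the calibration is good to about 2 mm. A picture is of the moment at which its call begins: read the wrist's pose just before it. get_calibration takes no time and is no camera call.
- order.sign_off(): hands the job in, once; it reports no verdict.
The state is a dict: "clock": time; "joints": joint angles; "qd": joint speeds; "effort": joint torques, N m; "eef_pos": TCP position; "eef_rot": TCP orientation; "wrist_force": force on the tool from outside, world axes, zero at the start; "moment": the same for the moment, N m; "finger_gap": finger opening in mm.
Only numpy, scipy, OpenCV 4.12 (cv2) and the standard library are available. Lean on these libraries where they do the work, as an engineer would, in place of code of your own. Each camera call takes 0.05 s, during which the arm holds its last target.

## Task

The blue screw lid of the glaze jar in the wooden rack was put on across its thread and stands proud. Turn it backward (anticlockwise from above) until it drops onto its thread start, then screw it forward (clockwise) until it is fully home, and let go of it. Leave the bowl on the banding wheel where it is.

Things in the scene. Friction and masses are not known exactly. Their poses are not given: they have to be found in the camera images.
- lid_grip (a point): Centre of the dark-blue ribbed lid, 52 mm across, 26 mm tall, with a white stripe from centre to rim; z up, x along the stripe. Gripped across any diameter. It is on a fixed 68 mm square jar with a blue band, shoulder 29 mm below this point once home. The ochre and green jars beside it in the rack, axes 115 mm apart, are tight. A red ring on the neck shows while the lid stands proud.
- lid_turn (a joint): Blue lid's angle, rad, growing as it is screwed forward (clockwise from above). 0: thread start, stripe to the green dot on the jar; 0.9: home, at a stop, stripe to the black dot. It starts at 0.3 to 0.65, on top of the thread. Turned back it climbs under 1 mm and can drop from 0 back to a stop at -0.45. Turned forward undropped it stays proud. Friction 0.06 N m: it stays where left.
- lid_height (a joint): Blue lid's height above home, m: 0.007 to 0.008 on top of the thread, 0 when dropped and when home. Held in a gripper it drops only if lowered, pressed gently or loosened. It must be below 0.002 to pass under the thread; the play there shrinks from 1.8 mm to 0.7 mm as it is screwed forward. The lid is captive and lifts 12 mm at most.
- bowl: A bisque (pinkish tan) pottery bowl, 120 mm across the rim and 55 mm tall, standing loose on a cork disc on the grey banding wheel at the left of the bench; a bystander. The origin is the centre of its underside, z up.

How it is judged (in metres and radians):
On the way:
1. the blue lid, turned back, has dropped onto its thread start (lowered to within 3 mm of home height, still at least 0.4 rad short of home) (value of joint lid_height below 0.003 m and value of joint lid_turn below 0.5 rad), for 0.1 s.
At the end, for the whole second after the job is handed in: The blue lid is screwed home: turned to within 0.2 rad (11 degrees) of its stop, within 2 mm of its home height and at rest; the bowl stands upright (value of joint lid_turn above 0.7 rad and value of joint lid_height below 0.002 m and angular speed of lid_turn below 0.1 rad/s and angle between bowl's own z axis and vertical below 0.2 rad); the robot touches nothing.
It fails at once if the bowl is moved by more than 20 mm (distance of bowl from where it was at the start of the episode above 0.02 m).
It also fails if it takes over 35 s, if anything falls off the work surface, if the arm or the gripper's body presses on something with over 40 N, if the wrist force passes 120 N, or if a joint passes its speed limit or range.

## Working session

There is one attempt and no reset: what is moved stays moved. The work goes in short steps, Python scripts to look and compute and a shell command to move; the robot and the scene stay as the last step left them, time stands still between calls to the robot, and variables do not carry over. Pictures are saved under pics/ and viewed, and the job is handed in when it is done.

```bash
mkdir -p pics; python3 - <<'E'
from cell import read_state, imaging
import cv2,numpy as np
print(read_state())
for n in("top","side"):
    p,d=imaging.camera(n); cv2.imwrite(f"pics/{n}0.png",p[:,:,::-1]); np.savez(f"pics/{n}0.npz",p=p,d=d)
    print(imaging.get_calibration(n))
print(imaging.get_calibration("wrist"))
E
```

```text
{'clock': 0.0, 'joints': array([-1.18661785e+00,  3.00479555e-01,  1.52157626e+00, -4.85817041e-05,
        1.32071656e+00, -6.66441677e-02]), 'qd': array([-2.55388973e-05,  1.13525836e-04,  5.10195886e-04, -1.31527335e-04,
       -1.03722180e-03, -1.28482320e-03]), 'effort': array([ 1.38875846e-03, -5.31807160e+01, -3.52741778e+01,  7.08541065e-02,
        2.43660092e-02, -9.13317012e-05]), 'eef_pos': array([ 239.50611635, -494.82725217,  212.88373326]), 'eef_rot': array([-1.57076472e+00,  1.18023873e-03, -1.11996162e+00]), 'wrist_force': array([-1.23126382,  0.13390114,  0.77594718]), 'moment': array([ 0.03898201, -0.00904918, -0.01125943]), 'finger_gap': 94.02144295613968}
{'mtx': array([[434.15810117,   0.        , 257.27883785],
       [  0.        , 434.15810117, 180.59542746],
       [  0.        ,   0.        ,   1.        ]]), 'world_from_camera': array([[-2.73005566e-02, -9.86298103e-01,  1.62698282e-01,
         3.79533137e+02],
       [-9.99485265e-01,  2.41893731e-02, -2.10731865e-02,
         2.23443157e+02],
       [ 1.68488744e-02, -1.63189845e-01, -9.86450805e-01,
  
[... 453 characters left out ...]
48961e+03],
       [ 1.91966813e-02, -7.91296191e-01, -6.11131595e-01,
         9.47927331e+02],
       [ 0.00000000e+00,  0.00000000e+00,  0.00000000e+00,
         1.00000000e+00]])}
{'mtx': array([[280.91845944,   0.        , 253.20360798],
       [  0.        , 280.91845944, 194.8349388 ],
       [  0.        ,   0.        ,   1.        ]]), 'hand_eye': array([[ 9.99999784e-01, -8.17309497e-05, -6.51865107e-04,
         8.65082074e-01],
       [ 6.10190059e-04, -2.52164446e-01,  9.67684205e-01,
        -1.70489596e+02],
       [-2.43466952e-04, -9.67684394e-01, -2.52164341e-01,
         7.39367199e+01],
       [ 0.00000000e+00,  0.00000000e+00,  0.00000000e+00,
         1.00000000e+00]])}
```

View pics/top0.png

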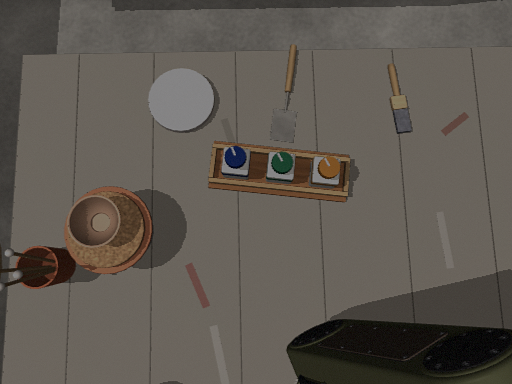

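View pics/side0.png

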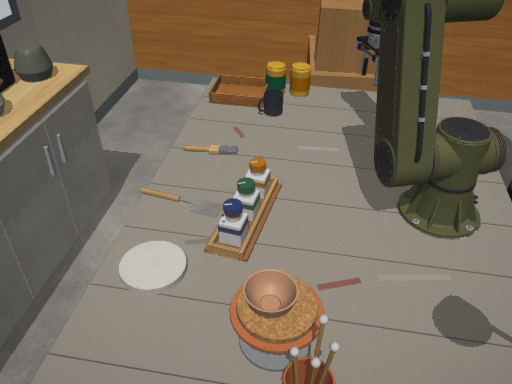

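Top view: blue lid about (235,157), green (282,162), ochre (329,167), bowl (96,221). Side view: blue lid at (234,208). Next I measure the lid.

```bash
cat > h.py <<'E'
import numpy as np,cv2
from cell import read_state, imaging
from scipy.spatial.transform import Rotation as R
def world(n,d,pose=None):
    c=imaging.get_calibration(n); K=c["mtx"]
    v,u=np.mgrid[:d.shape[0],:d.shape[1]]
    P=np.stack([(u-K[0,2])/K[0,0]*d,(v-K[1,2])/K[1,1]*d,d],-1)
    if n=="wrist":
        T=np.eye(4); T[:3,:3]=R.from_euler("xyz",pose["eef_rot"]).as_matrix(); T[:3,3]=pose["eef_pos"]; T=T@c["hand_eye"]
    else: T=c["world_from_camera"]
    return P@T[:3,:3].T+T[:3,3]
E
python3 - <<'E'
from h import *
for n,box in(("top",(140,175,215,255)),("side",(195,225,215,250))):
    z=np.load(f"pics/{n}0.npz"); p,d=z["p"].astype(int),z["d"]; W=world(n,d)
    r,g,b=p[...,0],p[...,1],p[...,2]
    m=np.zeros(d.shape,bool); a=box; m[a[0]:a[1],a[2]:a[3]]=1
    m&=(b>1.6*r)&(b>1.6*g)&(d>0)
    q=W[m]; print(n,m.sum(),np.percentile(q,[2,50,98],axis=0).round(1))
    t=q[q[:,2]>np.percentile(q[:,2],90)-5]; c,rad=cv2.minEnclosingCircle(t[:,:2].astype(np.float32)); print("top centre",c,rad,np.median(t[:,2]))
    im=p.astype(np.uint8)[a[0]-10:a[1]+30,a[2]-20:a[3]+20,::-1]; cv2.imwrite(f"pics/{n}crop.png",cv2.resize(im,None,fx=8,fy=8,interpolation=cv2.INTER_CUBIC))
z=np.load("pics/top0.npz"); W=world("top",z["d"])
for u,v in((282,160),(328,165),(96,190),(75,222),(120,222),(96,222),(300,120),(183,100)): print(u,v,W[v,u].round(1))
E
```

```text
top 342 [[580.1 231.8  75.4]
 [605.7 253.2 138.7]
 [631.3 277.7 142.3]]
top centre (609.2864990234375, 253.60899353027344) 25.368375778198242 139.10864881249984
side 142 [[588.4 231.8 134.4]
 [607.4 253.5 137.8]
 [631.  276.5 140.9]]
top centre (609.08544921875, 251.33279418945312) 26.316946029663086 137.803417891687
282 160 [598.5 140.1 131.3]
328 165 [583.6  28.8 130.6]
96 190 [539.5 593.8 109. ]
75 222 [458.7 619.5 164. ]
120 222 [454.3 511.2 185.9]
96 222 [459.5 581.4 137.2]
300 120 [739.5  74.9  -2.6]
183 100 [794.2 395.5  26.3]
```

View pics/topcrop.png

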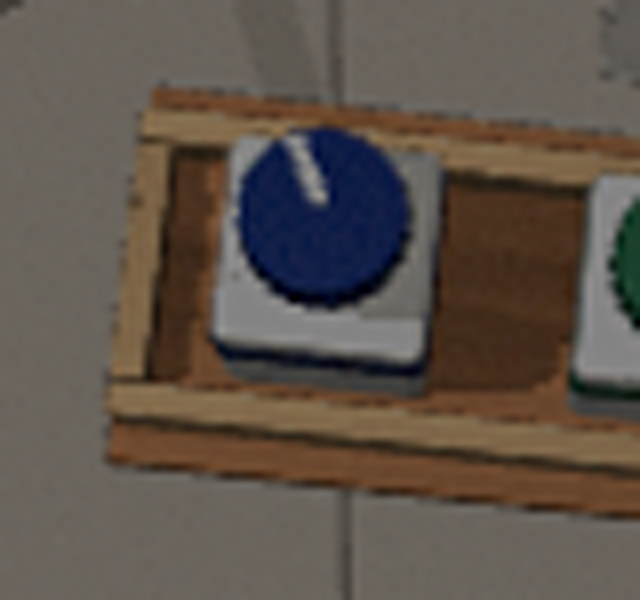

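View pics/sidecrop.png

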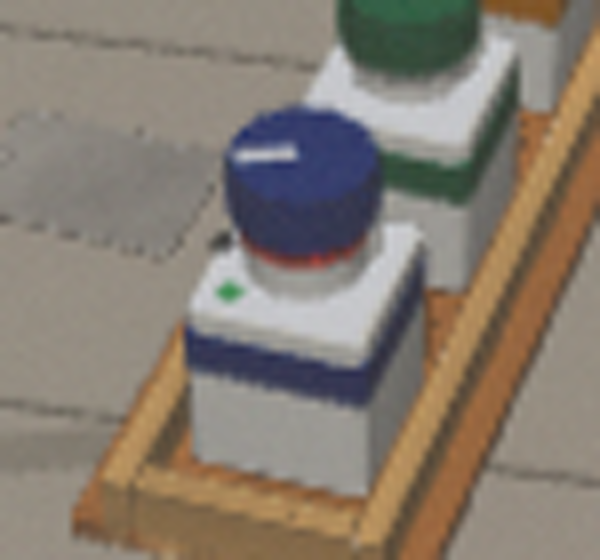

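```bash
cat >> h.py <<'E'
def delta(x,y,z,yaw):
    s=read_state(); Rc=R.from_euler("xyz",s["eef_rot"]); Rt=R.from_euler("xyz",[-np.pi/2,0,yaw])
    print("at",s["clock"],s["eef_pos"].round(1),s["eef_rot"].round(3),"F",s["wrist_force"].round(1),"M",s["moment"].round(2),"gap",round(s["finger_gap"],1),"q",s["joints"].round(2))
    print("shift",Rc.inv().apply(np.array([x,y,z])-s["eef_pos"]).round(1),"turn",np.degrees((Rc.inv()*Rt).as_rotvec()).round(2))
E
python3 -c "from h import *;delta(608.5,252.5,200,0)"
```

```text
at 0.1 [ 239.5 -494.9  213. ] [-1.571e+00  1.000e-03 -1.120e+00] F [-0.  -0.1 -0.5] M [ 0.04 -0.05  0.01] gap 93.8 q [-1.19  0.3   1.52 -0.    1.32 -0.07]
shift [-511.9   13.5  657.7] turn [-4.000e-02 -6.417e+01 -5.000e-02]
```

```bash
python3 -m handwheel '[[[-512,10,658,0,-64,0,1],[-512,10,658,0,-64,0,1],[-512,10,658,0,-64,0,1],[-512,10,658,0,-64,0,1],[-512,10,658,0,-64,0,1]]]' 10;python3 -c "from h import *;delta(608.5,252.5,200,0)"
```

```text
clock: 0.52
eef_pos: [332.0, -306.3, 210.7]
eef_rot: [-1.57, 0.001, -0.489]
wrist_force: [0.8, 0.0, -0.4]
finger_gap: 93.9
at 0.5167 [ 332.  -306.3  210.7] [-1.57e+00  1.00e-03 -4.89e-01] F [ 0.8  0.  -0.4] M [-0.03 -0.04  0.02] gap 93.9 q [-0.83  0.08  1.79  0.    1.27 -0.34]
shift [-18.6  11.1 623.2] turn [ -0.05 -28.03  -0.03]
```

```bash
python3 -m handwheel '[[[-18.6,11,623,0,-28,0,1],[-18.6,11,623,0,-28,0,1],[-18.6,11,623,0,-28,0,1],[-18.6,11,623,0,-28,0,1],[-18.6,11,623,0,-28,0,1]]]';python3 -c "from h import *;delta(608.5,252.5,200,0)"
```

```text
clock: 0.93
eef_pos: [424.3, -119.4, 207.3]
eef_rot: [-1.57, 0.0, 0.007]
wrist_force: [0.2, -0.2, 0.7]
finger_gap: 94.0
at 0.9333 [ 424.3 -119.4  207.3] [-1.57   0.     0.007] F [ 0.2 -0.2  0.7] M [-0.09 -0.14 -0.05] gap 94.0 q [-0.36  0.06  1.82  0.    1.26 -0.37]
shift [186.9   7.6 370.5] turn [-0.05  0.42 -0.01]
```

```bash
python3 -m handwheel '[[[187,7.6,370.5,0,0.4,0,1],[187,7.6,370.5,0,0.4,0,1],[187,7.6,370.5,0,0.4,0,1],[187,7.6,370.5,0,0.4,0,1],[187,7.6,370.5,0,0.4,0,1]]]';python3 -c "from h import *;delta(608.5,252.5,200,0)"
```

```text
clock: 1.35
eef_pos: [516.6, 67.5, 203.5]
eef_rot: [-1.57, 0.0, 0.001]
wrist_force: [-0.2, -0.6, -0.1]
finger_gap: 93.9
at 1.35 [516.6  67.5 203.5] [-1.57e+00  0.00e+00  1.00e-03] F [-0.2 -0.6 -0.1] M [-0.03 -0.1  -0.02] gap 93.9 q [0.06 0.24 1.62 0.   1.28 0.06]
shift [ 92.    3.6 184.9] turn [-0.05  0.04 -0.03]
```

```bash
python3 -m handwheel '[[[92,3.6,185,0,0,0,1],[92,3.6,185,0,0,0,1],[92,3.6,185,0,0,0,1],[92,3.6,185,0,0,0,1],[92,3.6,185,0,0,0,1]]]';python3 -c "from h import *;delta(608.5,252.5,200,0)"
python3 -m handwheel '[[[0,0,0,0,0,0,1]]]'
python3 - <<'E'
from h import *
s=read_state();p,d=imaging.camera("wrist");np.savez("pics/w1.npz",p=p,d=d,pos=s["eef_pos"],rot=s["eef_rot"]);cv2.imwrite("pics/w1.png",p[...,::-1]);delta(608.5,252.5,200,0)
E
```

```text
clock: 1.77
eef_pos: [608.5, 254.2, 199.5]
eef_rot: [-1.57, 0.001, 0.001]
wrist_force: [0.7, -1.0, 0.1]
finger_gap: 93.7
at 1.7667 [608.5 254.2 199.5] [-1.57e+00  1.00e-03  1.00e-03] F [ 0.7 -1.   0.1] M [-0.1  -0.12 -0.  ] gap 93.7 q [0.34 0.56 1.19 0.   1.4  0.34]
shift [-0.1 -0.5 -1.7] turn [-0.03  0.04 -0.06]
clock: 1.85
eef_pos: [609.2, 259.6, 197.1]
eef_rot: [-1.57, 0.003, 0.005]
wrist_force: [-0.6, -0.3, -0.4]
finger_gap: 94.1
at 1.9 [608.5 257.3 197.2] [-1.571  0.004  0.004] F [-0.8 -0.7 -0.4] M [-0.02 -0.04  0.02] gap 94.2 q [0.34 0.57 1.18 0.   1.4  0.34]
shift [-0.  -2.8 -4.8] turn [ 0.01  0.24 -0.21]
```

View pics/w1.png

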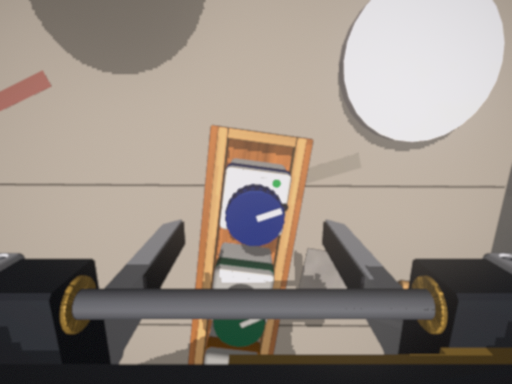

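Wrist view: lid at (255,214), stripe toward (282,211), green dot (277,183), black dot about (285,207), all between the open fingers. I'll measure the lid's axis, the stripe and the dots.

```bash
cat >> h.py <<'E'
def wmeas(f,save=None):
    z=np.load(f); p,d=z["p"].astype(int),z["d"]; W=world("wrist",d,dict(eef_pos=z["pos"],eef_rot=z["rot"]))
    r,g,b=p[...,0],p[...,1],p[...,2]
    near=np.hypot(W[...,0]-608,W[...,1]-252)<75
    blue=near&(b>1.6*r)&(b>1.6*g)&(d>0)&(W[...,2]>110)
    zt=np.percentile(W[blue][:,2],80); top=blue&(W[...,2]>zt-4)
    t=W[top]; (cx,cy),rad=cv2.minEnclosingCircle(t[:,:2].astype(np.float32)); print("lid top n",top.sum(),"c",round(cx,1),round(cy,1),"rad",round(rad,1),"z",np.median(t[:,2]).round(1),"mean",t.mean(0).round(1))
    st=near&(np.hypot(W[...,0]-cx,W[...,1]-cy)<25)&(W[...,2]>zt-4)&(r>120)&(g>120)
    q=W[st]; print("stripe n",st.sum(),q.mean(0).round(1)); a=np.arctan2(q[:,1].mean()-cy,q[:,0].mean()-cx)
    gr=near&(g>1.4*r)&(g>1.3*b)&(np.hypot(W[...,0]-cx,W[...,1]-cy)<50)&(W[...,2]<115)
    q=W[gr]; print("green n",gr.sum(),q.mean(0).round(1)); ga=np.arctan2(q[:,1].mean()-cy,q[:,0].mean()-cx)
    print("stripe yaw",a.round(3),"green yaw",ga.round(3),"lid_turn",(ga-a).round(3))
E
python3 - <<'E'
from h import *
wmeas("pics/w1.npz")
p=np.load("pics/w1.npz")["p"]; cv2.imwrite("pics/w1c.png",cv2.resize(p[150:270,190:320,::-1],None,fx=5,fy=5,interpolation=cv2.INTER_CUBIC))
E
```

```text
lid top n 2233 c 611.1 251.5 rad 25.6 z 138.3 mean [609.8 252.2 138.3]
stripe n 198 [623.3 255.4 138.8]
green n 42 [633.  272.3  89.7]
stripe yaw 0.311 green yaw 0.762 lid_turn 0.45
```

View pics/w1c.png

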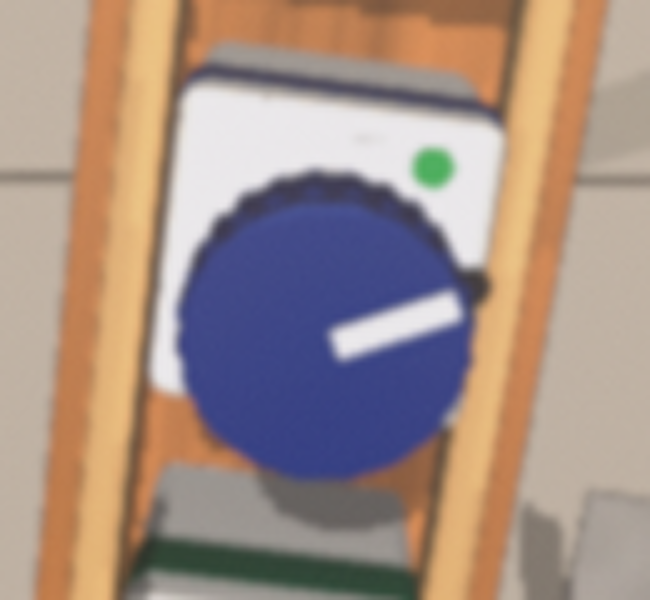

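Lid axis is about (610,252) and the top is at 139, so it stands proud by roughly 7.5 mm. The shoulder at 89.7 fits the given size, and lid_turn is about 0.45. Descending around it.

```bash
python3 -c "from h import *;delta(610,252,115,0)"
```

```text
at 1.9 [608.5 257.3 197.2] [-1.571  0.004  0.004] F [-0.8 -0.7 -0.4] M [-0.02 -0.04  0.02] gap 94.2 q [0.34 0.57 1.18 0.   1.4  0.34]
shift [ 1.8 82.1 -5.3] turn [ 0.01  0.24 -0.21]
```

```bash
python3 -m handwheel '[[[1.5,0,-5,0,0.2,-0.2,1],[1.5,25,-5,0,0.2,-0.2,1],[1.5,55,-5,0,0.2,-0.2,1],[1.5,76,-5,0,0.2,-0.2,1],[1.5,82,-5,0,0.2,-0.2,1]]]' ; python3 -m handwheel '[[[0,0,0,0,0,0,1]]]' 12; python3 -c "from h import *;delta(610,252,115,0)"
```

```text
clock: 2.32
eef_pos: [608.2, 250.1, 111.8]
eef_rot: [-1.573, 0.005, -0.001]
wrist_force: [-0.8, -1.0, -0.6]
finger_gap: 94.0
clock: 2.4
eef_pos: [607.9, 248.8, 111.3]
eef_rot: [-1.573, 0.006, -0.002]
wrist_force: [-0.1, -0.5, 0.8]
finger_gap: 94.3
at 2.4 [607.9 248.8 111.3] [-1.573  0.006 -0.002] F [-0.1 -0.5  0.8] M [ 0.02 -0.09 -0.01] gap 94.3 q [ 0.33  0.63  1.28 -0.    1.23  0.34]
shift [ 2.1 -3.7  3.2] turn [ 0.14 -0.12 -0.35]
```

```bash
python3 -m handwheel '[[[2,-3.5,3,0,0,-0.3,1],[2,-3.5,3,0,0,-0.3,1],[2,-3.5,3,0,0,-0.3,1],[2,-3.5,3,0,0,-0.3,1]]]' 12; python3 -c "from h import *;delta(610,252,115,0)"
```

```text
clock: 2.73
eef_pos: [610.4, 252.0, 116.2]
eef_rot: [-1.573, -0.001, -0.002]
wrist_force: [0.1, 0.3, -0.3]
finger_gap: 94.4
at 2.7333 [610.4 252.  116.2] [-1.573e+00 -1.000e-03 -2.000e-03] F [ 0.1  0.3 -0.3] M [-0.08 -0.07  0.02] gap 94.4 q [ 0.34  0.63  1.27 -0.    1.24  0.34]
shift [-0.4  1.2  0. ] turn [ 0.1  -0.12  0.06]
```

Close on the lid.

```bash
python3 -m handwheel '[[[0,0,0,0,0,0,-1],[0,0,0,0,0,0,-1],[0,0,0,0,0,0,-1],[0,0,0,0,0,0,-1],[0,0,0,0,0,0,-1]]]' 12; python3 -c "from h import *;delta(610,252,115,0)"
```

```text
clock: 3.15
eef_pos: [610.3, 252.0, 116.1]
eef_rot: [-1.573, -0.001, -0.002]
wrist_force: [-0.2, 0.4, 0.7]
finger_gap: 64.1
at 3.15 [610.3 252.  116.1] [-1.573e+00 -1.000e-03 -2.000e-03] F [-0.2  0.4  0.7] M [-0.03 -0.09  0.  ] gap 64.1 q [ 0.34  0.63  1.27 -0.    1.24  0.34]
shift [-0.3  1.1  0. ] turn [ 0.11 -0.11  0.05]
```

```bash
python3 -m handwheel '[[[0,0,0,0,0,0,-1],[0,0,0,0,0,0,-1],[0,0,0,0,0,0,-1],[0,0,0,0,0,0,-1]]]' 12; python3 -c "from h import *;delta(610,252,115,0)"
```

```text
clock: 3.48
eef_pos: [610.2, 251.9, 116.0]
eef_rot: [-1.573, -0.0, -0.002]
wrist_force: [-2.1, -0.0, -0.2]
finger_gap: 51.8
at 3.4833 [610.2 251.9 116. ] [-1.573 -0.    -0.002] F [-2.1 -0.  -0.2] M [-0.05  0.25 -0.01] gap 51.8 q [ 0.34  0.63  1.27 -0.    1.24  0.34]
shift [-0.2  1.   0.1] turn [ 0.11 -0.11  0.03]
```

Gripped at 51.8 mm with only 2 N side force. Turning backward about 38°.

```bash
python3 -m handwheel '[[[0,0,0,0,-5,0,-1],[0,0,0,0,-10,0,-1],[0,0,0,0,-15,0,-1],[0,0,0,0,-20,0,-1],[0,0,0,0,-20,0,-1]]]' 12; python3 -c "from h import *;delta(610.2,252,116,0.66)"
```

```text
clock: 3.9
eef_pos: [610.0, 251.9, 116.1]
eef_rot: [-1.573, 0.001, 0.351]
wrist_force: [-3.8, -1.1, 2.8]
finger_gap: 51.5
at 3.9 [610.  251.9 116.1] [-1.573e+00  1.000e-03  3.510e-01] F [-3.8 -1.1  2.8] M [-0.15  0.57  0.05] gap 51.5 q [ 0.34  0.63  1.28 -0.    1.24 -0.01]
shift [0.2 0.1 0. ] turn [  0.11 -17.69  -0.06]
```

```bash
python3 -m handwheel '[[[0,0,0,0,-5,0,-1],[0,0,0,0,-10,0,-1],[0,0,0,0,-15,0,-1],[0,0,0,0,-18,0,-1],[0,0,0,0,-18,0,-1]]]' 12; python3 - <<'E'
from h import *
delta(610.2,252,110,0.66)
p,d=imaging.camera("side");cv2.imwrite("pics/s2.png",cv2.resize(p[150:290,170:310,::-1],None,fx=4,fy=4))
p,d=imaging.camera("wrist");cv2.imwrite("pics/w2.png",p[...,::-1])
E
```

```text
clock: 4.32
eef_pos: [609.8, 251.8, 115.9]
eef_rot: [-1.572, 0.002, 0.665]
wrist_force: [-1.6, -0.9, -0.4]
finger_gap: 51.9
at 4.3167 [609.8 251.8 115.9] [-1.572  0.002  0.665] F [-1.6 -0.9 -0.4] M [-0.13  0.28  0.04] gap 51.9 q [ 0.34  0.63  1.28 -0.    1.24 -0.33]
shift [ 0.4  5.9 -0.1] turn [ 0.09  0.3  -0.11]
```

View pics/w2.png

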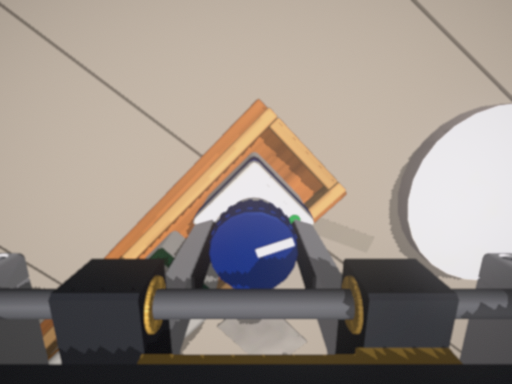

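View pics/s2.png

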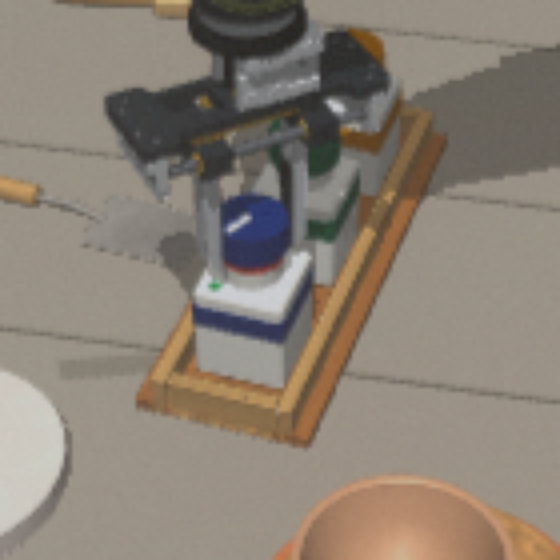

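The wrist image has the stripe from (256,253) to (295,241) and the green dot at (295,219). The lid followed the fingers, so its turn is about -0.2, and the side view still shows the red ring. I'll lower it gently in stages.

```bash
python3 -m handwheel '[[[0,1.5,0,0,0,0,-1],[0,3,0,0,0,0,-1],[0,4.5,0,0,0,0,-1],[0,5.5,0,0,0,0,-1],[0,5.5,0,0,0,0,-1]]]' 12; python3 -c "from h import *;delta(610.2,252,108.5,0.66)"
```

```text
clock: 4.83
eef_pos: [609.8, 251.8, 110.1]
eef_rot: [-1.572, 0.002, 0.661]
wrist_force: [-2.1, -0.6, -0.2]
finger_gap: 51.6
at 4.8333 [609.8 251.8 110.1] [-1.572  0.002  0.661] F [-2.1 -0.6 -0.2] M [-0.05  0.17  0.01] gap 51.6 q [ 0.34  0.64  1.28 -0.    1.23 -0.32]
shift [ 0.4  1.6 -0.1] turn [ 0.09  0.07 -0.11]
```

```bash
python3 -m handwheel '[[[0,1,0,0,0,0,-1],[0,1.7,0,0,0,0,-1],[0,1.7,0,0,0,0,-1]]]' 12; python3 -m handwheel '[[[0,0,0,0,0,0,-0.2],[0,0,0,0,0,0,0],[0,0,0,0,0,0,0.3],[0,0,0,0,0,0,0.3],[0,0,0,0,0,0,0.3]]]' 12;  python3 - <<'E'
from h import *
delta(610.2,252,108.5,0.66)
p,d=imaging.camera("side");cv2.imwrite("pics/s3.png",cv2.resize(p[150:290,170:310,::-1],None,fx=4,fy=4))
s=read_state();p,d=imaging.camera("wrist");np.savez("pics/w3.npz",p=p,d=d,pos=s["eef_pos"],rot=s["eef_rot"]);cv2.imwrite("pics/w3.png",p[...,::-1])
wmeas("pics/w3.npz")
E
```

```text
clock: 5.08
eef_pos: [609.9, 251.8, 108.8]
eef_rot: [-1.572, 0.002, 0.661]
wrist_force: [-3.1, -0.8, 2.4]
finger_gap: 51.8
clock: 5.5
eef_pos: [610.1, 251.9, 108.9]
eef_rot: [-1.573, 0.001, 0.661]
wrist_force: [0.4, 0.3, 0.8]
finger_gap: 61.1
at 5.5 [610.1 251.9 108.9] [-1.573e+00  1.000e-03  6.610e-01] F [0.4 0.3 0.8] M [ 0.02 -0.1  -0.04] gap 61.1 q [ 0.34  0.64  1.28 -0.    1.22 -0.32]
shift [0.2 0.4 0. ] turn [ 0.1   0.05 -0.07]
lid top n 4986 c 609.5 252.9 rad 26.9 z 131.1 mean [608.9 252.  131.7]
stripe n 556 [612.7 263.7 158.1]
green n 72 [632.5 272.9  90.5]
stripe yaw 1.284 green yaw 0.715 lid_turn -0.569
```

View pics/s3.png

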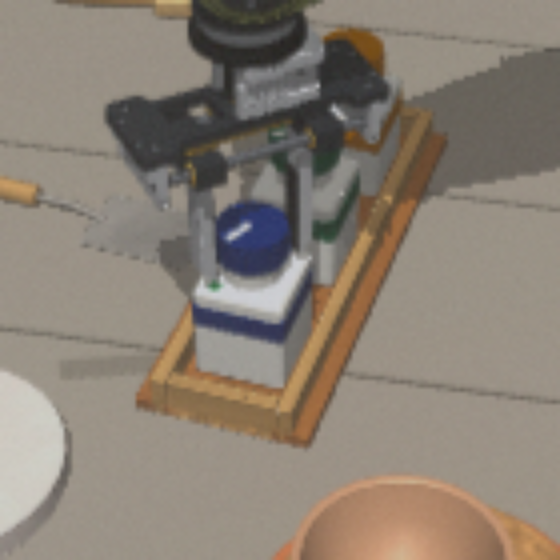

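View pics/w3.png

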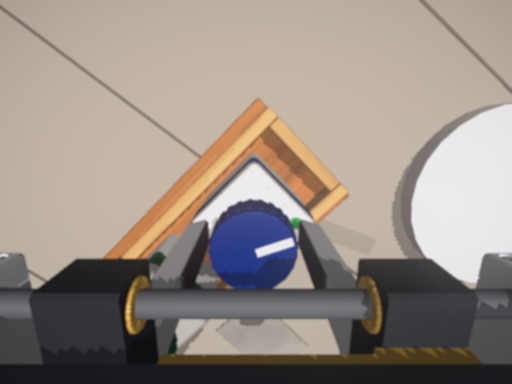

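The red ring is gone and the lid top is at 131, so it has dropped onto the thread start. Its turn is about -0.2; the script's stripe value is invalid because finger pixels got in. Regripping and screwing forward.

```bash
python3 -m handwheel '[[[0,0.3,0,0,0,0,-1],[0,0.3,0,0,0,0,-1],[0,0.3,0,0,0,0,-1],[0,0.3,0,0,0,0,-1],[0,0.3,0,0,0,0,-1]]]' 12;python3 -m handwheel '[[[0,0,0,0,5,0,-1],[0,0,0,0,10,0,-1],[0,0,0,0,15,0,-1],[0,0,0,0,20,0,-1],[0,0,0,0,20,0,-1]]]' 12; python3 -c "from h import *;delta(610.1,251.9,108.5,0.66-1.1)"
```

```text
clock: 6.02
eef_pos: [609.9, 251.8, 108.5]
eef_rot: [-1.572, 0.002, 0.661]
wrist_force: [-1.3, -1.6, 0.0]
finger_gap: 51.8
clock: 6.43
eef_pos: [610.0, 251.8, 108.5]
eef_rot: [-1.573, 0.001, 0.308]
wrist_force: [0.2, -0.0, -0.6]
finger_gap: 51.5
at 6.4333 [610.  251.8 108.5] [-1.573e+00  1.000e-03  3.080e-01] F [ 0.2 -0.  -0.6] M [-0.02 -0.18 -0.1 ] gap 51.5 q [ 0.34  0.64  1.28 -0.    1.22  0.03]
shift [ 0.1 -0.   0.1] turn [ 0.13 42.84  0.  ]
```

```bash
python3 -m handwheel '[[[0,0,0,0,5,0,-1],[0,0,0,0,10,0,-1],[0,0,0,0,15,0,-1],[0,0,0,0,20,0,-1],[0,0,0,0,20,0,-1]]]' 12; python3 -c "from h import *;delta(610.1,251.9,108.5,0.66-1.1)";python3 -m handwheel '[[[0,0,0,0,5,0,-1],[0,0,0,0,10,0,-1],[0,0,0,0,14,0,-1],[0,0,0,0,17,0,-1],[0,0,0,0,17,0,-1]]]' 12; python3 -c "from h import *;delta(610.1,251.9,108.5,0.66-1.1)"
```

```text
clock: 6.85
eef_pos: [610.2, 251.8, 108.5]
eef_rot: [-1.573, -0.0, -0.043]
wrist_force: [0.9, -1.3, -0.1]
finger_gap: 51.5
at 6.85 [610.2 251.8 108.5] [-1.573 -0.    -0.043] F [ 0.9 -1.3 -0.1] M [-0.06 -0.23 -0.04] gap 51.5 q [ 0.34  0.64  1.28 -0.    1.22  0.38]
shift [-0.1 -0.   0.1] turn [ 0.11 22.77  0.05]
clock: 7.27
eef_pos: [610.3, 251.8, 108.5]
eef_rot: [-1.573, -0.001, -0.337]
wrist_force: [1.0, -0.4, -1.0]
finger_gap: 51.6
at 7.2667 [610.3 251.8 108.5] [-1.573e+00 -1.000e-03 -3.370e-01] F [ 1.  -0.4 -1. ] M [-0.14 -0.23 -0.1 ] gap 51.6 q [ 0.34  0.64  1.28 -0.    1.22  0.67]
shift [-0.2 -0.   0. ] turn [0.1  5.9  0.08]
```

```bash
python3 -m handwheel '[[[0,0,0,0,3,0,-1],[0,0,0,0,6,0,-1],[0,0,0,0,6,0,-1]]]' 12; python3 - <<'E'
from h import *
delta(610.1,251.9,108.5,0.66-1.1)
s=read_state();p,d=imaging.camera("wrist");cv2.imwrite("pics/w4.png",p[...,::-1])
E
```

```text
clock: 7.52
eef_pos: [610.3, 251.8, 108.5]
eef_rot: [-1.572, -0.002, -0.439]
wrist_force: [1.1, -1.4, -1.3]
finger_gap: 51.9
at 7.5167 [610.3 251.8 108.5] [-1.572 -0.002 -0.439] F [ 1.1 -1.4 -1.3] M [-0.11 -0.16 -0.02] gap 51.9 q [ 0.34  0.64  1.28 -0.    1.22  0.78]
shift [-0.3 -0.  -0. ] turn [0.09 0.05 0.09]
```

View pics/w4.png

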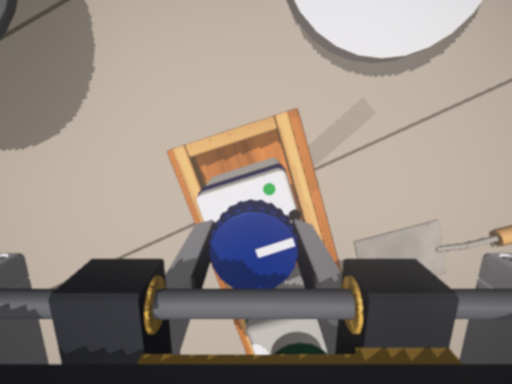

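The stripe is still at (295,241) in the tool view, with no slip, and the black dot is beyond it at (295,215). I'll push a little further to feel the stop.

```bash
python3 -m handwheel '[[[0,0,0,0,2,0,-1],[0,0,0,0,4,0,-1],[0,0,0,0,4,0,-1]]]' 12; python3 - <<'E'
from h import *
delta(610.1,251.9,108.5,0.66-1.1)
E
```

```text
clock: 7.82
eef_pos: [610.4, 251.9, 108.5]
eef_rot: [-1.572, -0.002, -0.503]
wrist_force: [1.6, -0.1, -1.1]
finger_gap: 51.7
at 7.8167 [610.4 251.9 108.5] [-1.572 -0.002 -0.503] F [ 1.6 -0.1 -1.1] M [ 0.04 -0.23  0.34] gap 51.7 q [ 0.34  0.64  1.28 -0.    1.22  0.84]
shift [-0.3  0.  -0.1] turn [ 0.07 -3.64  0.11]
```

The moment has risen to 0.34 N m, so the lid is at the stop. I'll release, rise and check.

```bash
python3 -m handwheel '[[[0,0,0,0,0,0,-0.2],[0,0,0,0,0,0,0.3],[0,0,0,0,0,0,1],[0,0,0,0,0,0,1],[0,0,0,0,0,0,1]]]' 12; python3 -m handwheel '[[[0,0,0,0,0,0,1],[0,-10,0,0,0,0,1],[0,-40,0,0,0,0,1],[0,-75,0,0,0,0,1],[0,-90,0,0,0,0,1]]]'; python3 -m handwheel '[[[0,0,0,0,0,0,1],[0,0,0,0,0,0,1],[0,0,0,0,0,0,1]]]'; python3 - <<'E'
from h import *
delta(610.1,251.9,200,0)
s=read_state();p,d=imaging.camera("wrist");np.savez("pics/w5.npz",p=p,d=d,pos=s["eef_pos"],rot=s["eef_rot"]);cv2.imwrite("pics/w5.png",p[...,::-1])
wmeas("pics/w5.npz")
p,d=imaging.camera("side");cv2.imwrite("pics/s5.png",cv2.resize(p[150:384,150:384,::-1],None,fx=2.5,fy=2.5))
E
```

```text
clock: 8.23
eef_pos: [610.4, 251.9, 108.5]
eef_rot: [-1.572, -0.002, -0.503]
wrist_force: [-0.7, -0.5, 1.0]
finger_gap: 75.2
clock: 8.65
eef_pos: [611.2, 252.4, 204.1]
eef_rot: [-1.568, -0.005, -0.503]
wrist_force: [0.1, -0.5, 0.7]
finger_gap: 93.9
clock: 8.9
eef_pos: [610.8, 252.3, 203.1]
eef_rot: [-1.569, -0.005, -0.502]
wrist_force: [0.1, -0.1, -0.9]
finger_gap: 93.9
at 8.9 [610.8 252.3 203.1] [-1.569 -0.005 -0.502] F [ 0.1 -0.1 -0.9] M [ 0.05 -0.04 -0.03] gap 93.9 q [ 0.34  0.56  1.18 -0.    1.4   0.84]
shift [-0.5  3.1 -0.7] turn [ -0.05 -28.79   0.29]
lid top n 2060 c 611.8 251.9 rad 25.3 z 131.1 mean [610.7 252.8 131.1]
stripe n 250 [623.8 254.2 181.5]
green n 40 [632.9 272.4  89.6]
stripe yaw 0.193 green yaw 0.772 lid_turn 0.579
```

View pics/w5.png

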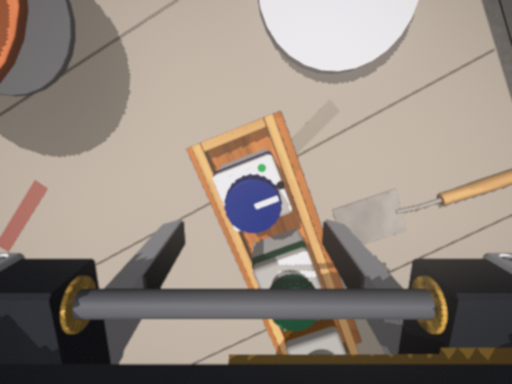

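View pics/s5.png

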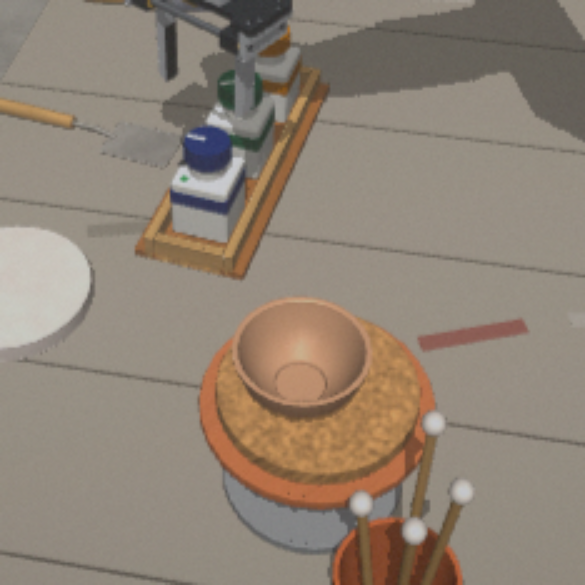

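```bash
sed -i 's/(W\[...,2\]>zt-4)&(r>120)/(abs(W[...,2]-zt)<5)\&(r>120)/' h.py; python3 - <<'E'
from h import *
wmeas("pics/w5.npz")
z=np.load("pics/w5.npz"); p=z["p"]; W=world("wrist",z["d"],dict(eef_pos=z["pos"],eef_rot=z["rot"]))
dk=(p.max(2)<60)&(abs(W[...,2]-90)<4)&(np.hypot(W[...,0]-610.5,W[...,1]-252)<45); dk[:, :250]=0
q=W[dk]; print("dark",dk.sum(),q.mean(0),np.arctan2(q[:,1].mean()-252,q[:,0].mean()-610.5))
cv2.imwrite("pics/w5c.png",cv2.resize(p[140:260,200:330,::-1],None,fx=5,fy=5,interpolation=cv2.INTER_CUBIC))
E
```

```text
lid top n 2060 c 611.9 251.9 rad 25.3 z 131.1 mean [610.7 252.8 131.1]
stripe n 183 [624.1 249.4 131.6]
green n 40 [632.9 272.4  89.6]
stripe yaw -0.203 green yaw 0.772 lid_turn 0.975
dark 0 [nan nan nan] nan<stdin>:5: RuntimeWarning: Mean of empty slice.
  ret = um.true_divide(
  ret = ret.dtype.type(ret / rcount)
```

View pics/w5c.png

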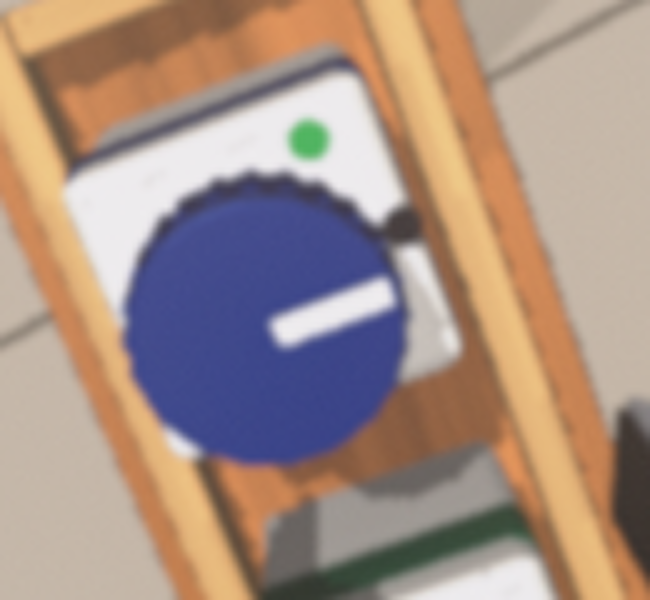

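Lid_turn measures 0.97 (nominal stop 0.9), the lid top is at home height and the red ring is hidden. The bowl stands untouched and the gripper is clear.

```bash
python3 -c "from cell import order; print(order.sign_off())"
```

```text
the job is handed in; nothing more can be done
None
```

The blue lid is screwed home and released, and the job is handed in at about 9 s of the 35 s allowed.

I turned the lid back about 38°, to roughly -0.2 rad, lowered it until it dropped, and loosened and regripped it. I then screwed it about 67° forward until the moment rose to 0.34 N m at the stop, opened the gripper and rose clear.

**Drop:** after lowering, the lid top was at 131 mm, down from about 139, and the red ring was hidden.

**End state:** the lid top is still at 131 mm, the same as the green lid. The stripe measured 0.97 rad past the green dot, against the nominal 0.9; I put the difference down to the 2 mm calibration. Wrist forces were near zero with the gripper 94 mm open above the lid. The bowl still looks upright on its disc; I judged that by eye from the side picture and did not measure it.

**Checks that failed or disagreed:**
- Two automatic stripe readings came out wrong (-0.57 and 0.58) because gripper pixels got into the mask. I corrected the second, giving 0.97. I set the first aside, since the picture showed the lid had followed the fingers.
- My attempt to locate the black dot by colour found no pixels. In the enlarged view it lies off the stripe's tip, which I took as perspective because it sits on the lower shoulder.

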